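# Clear the sprung sample cradle and hold a sample pot pressed in it

## Task

A broken piece of blue conveyor-belt link is lying across the ring of the sprung sample cradle: take it off first and drop it in the yellow scrap bin. Then set the sample pot with the blue lid upright in the ring, right down on its seat, and press it down against the spring until the ring's orange band has sunk out of sight into the grey housing; finish while still holding the pot pressed down like that. Leave the other two sample pots and the thermometer where they are, standing or lying as they were.

Things in the scene. Friction and masses are not known exactly. Their poses are not given: they have to be found in the camera images.
- cradle: sprung sample cradle, does not shift: grey square base plate 116x116x12 mm carrying an upright grey tubular housing, 90 mm outside diameter, top edge 42 mm above the worktop, out of which the sprung ring stands. Origin: centre of the underside, on the worktop; z up, x and y along the plate's edges.
- ring (a joint): how far the ring is pushed down into its housing, m: 0 = up at rest, 0.020 = bottom stop. The spring pushes back with about 3 N at the start and 10 N at the stop, and lifts the ring again when let go. The orange band round the ring shows 14 mm above the housing at rest, so it is out of sight from 0.014.
- ring_seat (a point): centre of the ring's round inner seat, on which the pot's underside rests; 48 mm above the worktop at rest, and it sinks with the ring. The ring's wall rises 22 mm above the seat (rim 70 mm above the worktop at rest, 80 mm outside diameter); its bore is 54 mm in diameter and flares to about 62 mm at the rim. Because of that wall, hold the pot above its lower 25 mm.
- chunk_center (a point): broken blue plastic belt link, 84 mm long (its x), 24 mm wide (its y), 24 mm tall, about 40 g: the bottom 13 mm runs the full length, the upper part only the middle 52 mm (plain flat sides there, round knuckles beside it). At the start it bridges the ring, its underside on the rim. Point: its centre, 12 mm above its underside; z up.
- bin: yellow open scrap bin, does not shift: 170x170 mm, 70 mm high, walls 4 mm. Origin: centre of its underside on the worktop; x and y along its walls, z up.
- blue_pot_center (a point): sample pot with a blue lid and beige body, 66 mm tall, body 46 mm and screw lid 50 mm in diameter (the lid is the top 14 mm), about 65 g; stands upright on the worktop. Point: its centre, 33 mm above its underside; z is up through the lid.
- white_pot_center (a point): bystander: sample pot with a white lid and beige body, 66 mm tall, body 46 mm and screw lid 50 mm in diameter (the lid is the top 14 mm), about 65 g; stands upright on the worktop. Point: its centre, 33 mm above its underside; z is up through the lid.
- pink_pot_center (a point): bystander: sample pot with a white lid and pink body, 66 mm tall, body 46 mm and screw lid 50 mm in diameter (the lid is the top 14 mm), about 65 g; stands upright on the worktop. Point: its centre, 33 mm above its underside; z is up through the lid.
- thermometer: bystander: white food thermometer lying flat, 46x152x18 mm, long side along its y. Origin: centre of its underside; z up.
Not all that is in view belongs to the job. There is more than one size of the part that bears chunk_center; the job needs the smallest.

How it is judged (in metres and radians):
On the way, in this order (a step that is already met when the one before it is completed fails the run):
1. the broken link lies in the bin, let go, before the pot is pressed (x of chunk_center in the frame of bin between -0.08 and 0.08 m and y of chunk_center in the frame of bin between -0.08 and 0.08 m and z of chunk_center in the frame of bin below 0.055 m and contact force between chunk and the fingers below 0.1 N), for 0.3 s.
2. the blue-lidded pot sits in the ring and is held pressed down with the orange band out of sight (value of joint ring above 0.0125 m and horizontal distance between blue_pot_center and ring_seat below 0.009 m and z of blue_pot_center in the frame of ring_seat between 0.028 and 0.037 m and angle between blue_pot_center's own z axis and vertical below 0.15 rad and contact force between blue_pot and cradle above 4 N and contact force between any of the arm, the fingers and blue_pot above 2 N), for 0.5 s.
At the end, for the whole second after the job is handed in: Link let go in the bin, centre inside its walls, under 55 mm up. Blue-lidded pot in the ring: 9 mm of its axis, 4 mm of its seat, 0.15 rad of upright, pressing it with over 4 N; ring at least 12.5 mm down (band out of sight, 1.5 mm allowed); robot still pushing or gripping the pot, over 2 N (all of step 1 and all of step 2); the arm keeps its last pose, push and grip.
It fails at once if one of the other pots or the thermometer is shifted by more than 30 mm or a pot is tipped (distance of any of white_pot_center, pink_pot_center, thermometer from where it was at the start of the episode above 0.03 m or angle between any of white_pot_center, pink_pot_center's own z axis and vertical above 0.4 rad).
It also fails if it takes over 53 s, if anything falls off the work surface, if the arm or the gripper's body presses on something with over 40 N, if the wrist force passes 120 N, or if a joint passes its speed limit or range.

## Robot

A 6-joint arm with a two-finger parallel gripper is mounted at the origin on a cart in front of the work surface, level with it; the furniture and walls round the work are solid. World frame = base frame: x ahead of the robot, y to its left, z up, the work surface at z = 0. Lengths are in mm, angles in rad, forces in N, time in s.
With the tool pointing down it reaches from about 350 to 775 mm from the base axis. Payload 5.5 kg.
Tool frame: the origin (TCP) lies at the very end of the fingers, on their centre line; the grasp point (between the pads) lies 19 mm behind it; z points along the fingers, y is the line along which they close (so a half turn about z gives the same grasp; the last joint's range is limited). The gripper opens to 85 mm and grips with 20 to 120 N. Pads are 22 mm wide; open, the fingers measure 114 mm over their backs; the gripper's body (76 mm by 85 mm) begins 54 mm behind the grasp point. The pads swing forward as they close: fully open they stand 13 mm farther back than shut.
Start: joints at [-1.335, 0.313, 0.046, 1.304, 0, 1.431], TCP at [211.033, -534.918, 231.323] pointing down, gripper open.
Joint ranges: [-2.76, 2.76], [-0.86, 1.69], [-1.03, 1.26], [-2.2, 2.34], [-1.47, 1.5], [-3.14, 3.14]. Speed limits (rad/s): [2.57, 2.57, 3.14, 3.14, 3.14, 3.14].

## Interface

Orientations are given as a unit quaternion [w, x, y, z].
In Python, from plant import read_state, vision, order gives the robot as it stands.
- The arm moves only by the tool arm_command, never from a script. Its arguments are lists of equal length, an entry for each row: "dp": the shift along the tool's x, y, z in mm, a list of three; "turn": the turn about the tool's z in rad. In form: {"dp": [[tx, ty, tz], ...], "turn": [turn, ...]}. A call has 1 to 12 rows; each row is the pose to reach, as a shift and turn from the pose commanded when the call began, along the tool's axes at that moment; what a row does not reach only later rows make up. A row lasts 1/8 s, in which the tool goes at most 62.5 mm and 10.7 degrees, less where a joint would pass 70% of its speed; a pose out of reach is approached as far as the arm can. A call with a gripper value outside its range is refused whole. "hand" is the closure, from 0 (fully open) to 1 (shut), set as the call begins (left out, the last holds). The fingers move at their own pace and stop on an object; "squeeze" is the grip in N (left out, the last holds). Time passes only in rows, so rows that repeat a pose let the fingers close. It gives the time, the measured TCP pose, the force, the opening and the grip force at its end, in the units of the state.
- read_state(): the state, without advancing time (a new reading comes with each control period).
- vision.get_image(name): name is "scene" or "top" or "wrist"; returns the picture (400x640x3 uint8, red, green, blue); there is no depth.
- vision.camera_params(name): a dict with "fx", "fy", "cx", "cy" (pixels), "dist" ([k1, k2, p1, p2, k3] as OpenCV has them; the pictures are not rectified), "pose" (4x4, takes a point from camera to world coordinates); the wrist camera has in their place "T_tool_cam" (4x4, takes a point from camera to tool coordinates, whose origin is the TCP and whose axes are the flange's). Camera axes: x right, y down, z forward; pixel columns grow to the right and rows downward; lengths in mm; the calibration is good to about 2 mm. A picture is of the moment at which its call begins: read the wrist's pose just before it. camera_params takes no time and is no camera call.
- order.job_done(): hands the job in; it is judged then, once.
The state is a dict: "time_s": time; "q": joint angles; "qvel": joint speeds; "effort": joint torques, N m; "tool_pos": TCP position; "orientation": TCP orientation; "ft_force": force on the tool from outside, world axes, zero at the start; "wrist_torque": the same for the moment, N m; "gripper_width": finger opening in mm; "grasp_force": force on a finger pad.
Only numpy, scipy, OpenCV 4.12 (cv2) and the standard library are available. Lean on these libraries where they do the work, as an engineer would, in place of code of your own. Each camera call takes 0.05 s, during which the arm holds its last target. There are 200 camera calls.

## Working session

There is one attempt and no reset: what is moved stays moved. The work goes in short steps, Python scripts to look and compute and a tool call to move; the robot and the scene stay as the last step left them, time stands still between calls to the robot, and variables do not carry over. Pictures are saved under pics/ and viewed, at most 10 in all, crops included, and the job is handed in when it is done.

Besides the shell and the picture viewer there is one more tool, called after "Emit:" by a JSON object that holds its "name" and its "arguments", one argument or row to a line. arm_command: Moves the arm, as the interface text tells. Its arguments: {"type":"object","properties":{"dp":{"type":"array","items":{"type":"array","items":{"type":"number"}}},"turn":{"type":"array","items":{"type":"number"}},"hand":{"type":"number"},"squeeze":{"type":"number"}},"required":["dp","turn"]}

```bash
mkdir -p pics; cat > h.py <<'E'
import numpy as np, cv2
from scipy.spatial.transform import Rotation as R
from plant import read_state, vision, order
def pose(name, st=None):
    p=vision.camera_params(name)
    if name!='wrist': return p,np.array(p['pose'])
    q=st['orientation']; T=np.eye(4); T[:3,:3]=R.from_quat([q[1],q[2],q[3],q[0]]).as_matrix(); T[:3,3]=st['tool_pos']
    return p,T@np.array(p['T_tool_cam'])
def pix2w(name,uv,z,st=None):
    p,T=pose(name,st); K=np.array([[p['fx'],0,p['cx']],[0,p['fy'],p['cy']],[0,0,1.]])
    n=cv2.undistortPoints(np.array([[uv]],float),K,np.array(p['dist'],float))[0,0]
    d=T[:3,:3]@[n[0],n[1],1]; o=T[:3,3]; return (o+d*(z-o[2])/d[2]).round(1)
def w2pix(name,P,st=None):
    p,T=pose(name,st); K=np.array([[p['fx'],0,p['cx']],[0,p['fy'],p['cy']],[0,0,1.]])
    Ti=np.linalg.inv(T); return cv2.projectPoints(np.array([P],float),cv2.Rodrigues(Ti[:3,:3])[0],Ti[:3,3],K,np.array(p['dist'],float))[0][0,0].round(1)
def shot(name,f,crop=None,s=1):
    st=read_state(); im=vision.get_image(name)
    if crop: im=im[crop[1]:crop[3],crop[0]:crop[2]]
    cv2.imwrite('pics/'+f,cv2.resize(im[:,:,::-1],None,fx=s,fy=s,interpolation=cv2.INTER_CUBIC)); return st
E
python3 - <<'E'
from h import *
st=shot('top','top.png',s=1.25); shot('scene','scene.png',s=1.25)
print(st)
for n in('top','scene'): print(vision.camera_params(n))
print(vision.camera_params('wrist'))
E
```

```text
{'time_s': 0.0, 'q': array([-1.33456978e+00,  3.13989689e-01,  4.50012634e-02,  1.30360364e+00,
       -9.86075293e-06,  1.43117033e+00]), 'qvel': array([-1.03763506e-03,  9.18513797e-05,  2.33200904e-04, -1.32249922e-03,
        7.60122938e-04,  7.19122674e-04]), 'effort': array([-8.16533193e-04, -4.80626965e+01,  2.98534173e+01,  1.92902167e-02,
       -1.55065741e-04, -2.63136849e-05]), 'tool_pos': array([ 210.91847911, -534.37934039,  230.42407874]), 'orientation': array([-8.96585745e-04,  9.82393368e-01,  1.86822011e-01, -4.82751782e-05]), 'ft_force': array([ 0.4979847 , -0.46026187,  0.34591399]), 'wrist_torque': array([ 0.00982966, -0.02179569, -0.0142918 ]), 'grasp_force': 0.0, 'gripper_width': 85.10220823694591}
{'fx': 480.28351524002125, 'fy': 480.28351524002125, 'cx': 318.13575066960567, 'cy': 215.55846351500935, 'dist': array([0.04869537, 0.        , 0.        , 0.        , 0.        ]), 'pose': array([[-1.23832217e-02, -9.87267785e-01,  1.58584286e-01,
         3.37578301e+02],
       [-9.99825965e-01,  1.44384252e-02,  1.18140683e-02,
        -3.24463997e+01],
       [-
[... 536 characters left out ...]
38807509e-02, -8.55954556e-01, -5.16499282e-01,
         6.93012441e+02],
       [ 0.00000000e+00,  0.00000000e+00,  0.00000000e+00,
         1.00000000e+00]])}
{'fx': 300.8991668699152, 'fy': 300.8991668699152, 'cx': 317.27187602781316, 'cy': 200.3738280309816, 'dist': array([-0.05767151,  0.        ,  0.        ,  0.        ,  0.        ]), 'T_tool_cam': array([[-7.53544032e-04, -9.49253025e-01, -3.14512522e-01,
         8.05414694e+01],
       [ 9.99999510e-01, -9.17264643e-04,  3.72552974e-04,
        -3.29255857e-02],
       [-6.42138254e-04, -3.14512087e-01,  9.49253251e-01,
        -1.43499100e+02],
       [ 0.00000000e+00,  0.00000000e+00,  0.00000000e+00,
         1.00000000e+00]])}
```

View pics/top.png

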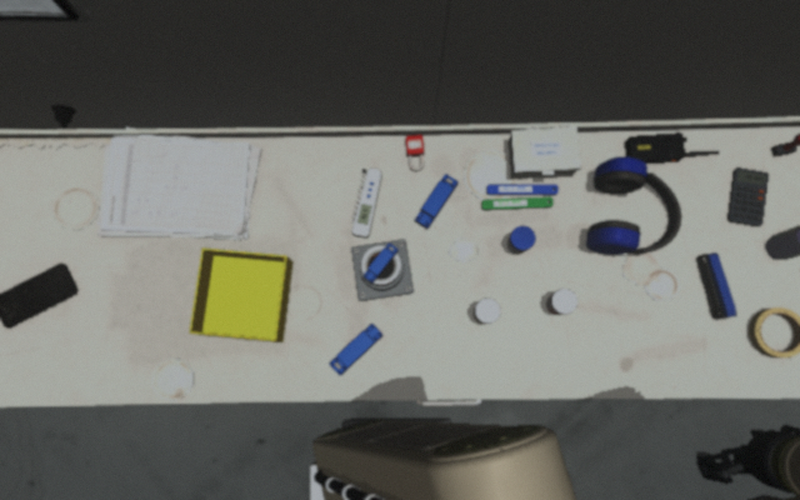

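View pics/scene.png

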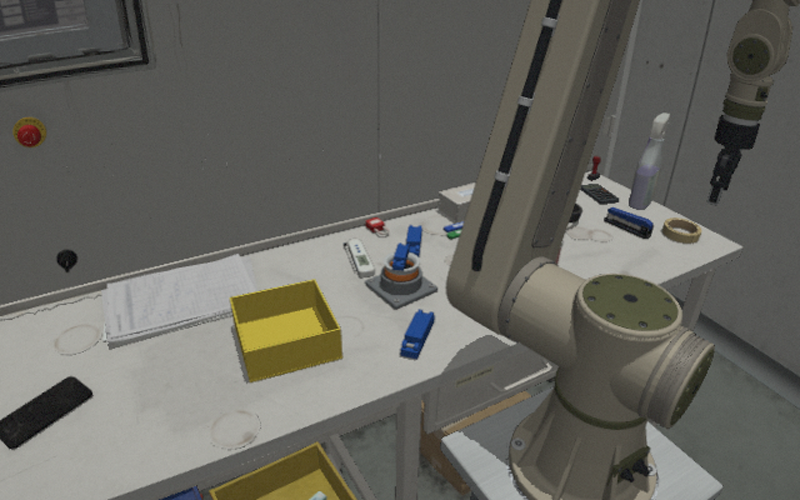

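The top view (1.25x) shows the link on the ring at (381,262), the blue-lidded pot at (522,238), the white-lidded pots at (487,311) and (563,301), the bin at about (241,296) and the thermometer at (367,202). Two longer links lie on the table.

```bash
python3 - <<'E'
from h import *
im=cv2.imread('pics/top.png'); cv2.imwrite('pics/c.png',cv2.resize(im[180:340,330:600],None,fx=2.9,fy=2.9,interpolation=cv2.INTER_CUBIC))
t=lambda u,v,z:pix2w('top',(u/1.25,v/1.25),z)
for n,a in dict(link=(381,262,94),linkA=(366,278,94),linkB=(396,246,94),blue=(522,238,66),w1=(487,311,66),w2=(563,301,66),binNW=(203,250,70),NE=(291,256,70),SE=(281,341,70),SW=(192,332,70),pl1=(352,247,12),pl2=(408,240,12),pl3=(412,294,12),pl4=(359,300,12),th=(367,202,18)).items(): print(n,t(*a))
E
```

```text
link [536.8  13.4  94. ]
linkA [505.9  42.6  94. ]
linkB [568. -16.  94.]
blue [ 586.  -266.4   66. ]
w1 [ 441.5 -191.9   66. ]
w2 [ 459.2 -340.1   66. ]
binNW [570.3 367.3  70. ]
NE [555.7 192.9  70. ]
SE [388.5 209.4  70. ]
SW [408.6 382.1  70. ]
pl1 [583.8  77.   12. ]
pl2 [596.9 -40.1  12. ]
pl3 [483.3 -46.6  12. ]
pl4 [472.4  62.6  12. ]
th [678.4  44.8  18. ]
```

View pics/c.png

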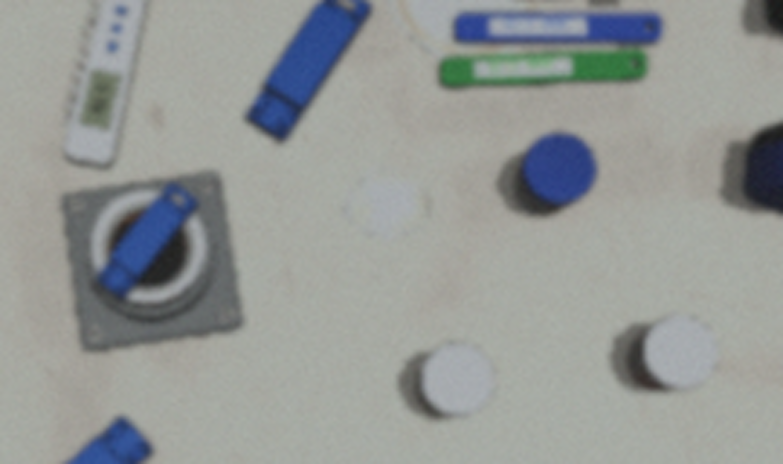

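The link runs across the ring in direction (dx,dy) ≈ (0.81,-0.59). Moving over it with the fingers turned across it.

Emit:
{"name": "arm_command", "arguments": {
  "dp": [
    [42, -33, 0],
    [84, -65, 0],
    [126, -98, 0],
    [168, -130, 0],
    [210, -163, 0],
    [252, -195, 0],
    [295, -228, 0],
    [337, -261, 0],
    [379, -293, 0],
    [421, -326, 0],
    [463, -358, 0],
    [505, -391, 0]
  ],
  "turn": [-0.178, -0.356, -0.534, -0.712, -0.89, -1.068, -1.246, -1.424, -1.6, -1.78, -1.96, -2.14],
  "hand": 0
}}

```text
time_s: 1.6
tool_pos: [537.8, 15.8, 230.9]
orientation: [-0.0, 0.305, 0.952, -0.0]
ft_force: [0.4, -0.7, 0.3]
gripper_width: 85.5
grasp_force: 0.0
```

```bash
python3 - <<'E'
from h import *
import pickle
st=shot('wrist','w1.png',s=1.25); st=read_state(); pickle.dump(st,open('s1.pkl','wb'))
print(st['time_s'],st['tool_pos'],st['orientation'],st['q'],w2pix('wrist',(537,14,94),st)*1.25)
E
```

```text
1.65 [540.34337937  20.67830541 230.62651128] [3.35126553e-04 3.00126099e-01 9.53897496e-01 1.94422625e-03] [-0.11231141  0.24520608 -0.04735912  1.27682928  0.00368838  0.49734209] [386.875 237.25 ]
```

View pics/w1.png

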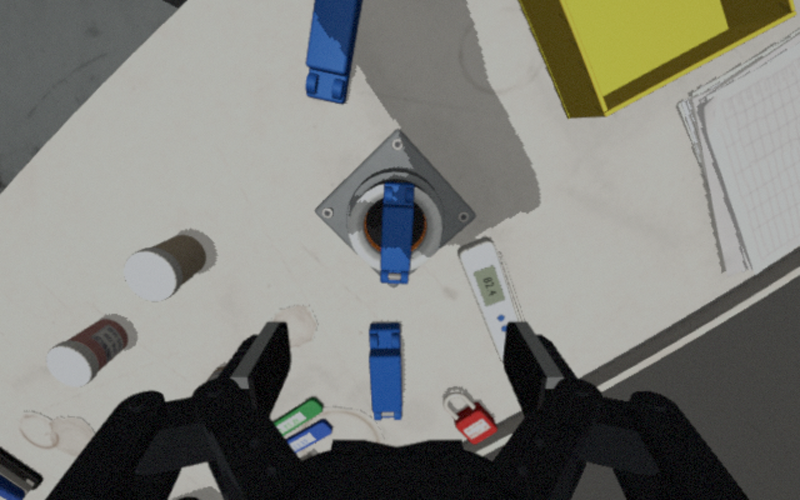

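The wrist view shows the link upright in the image, centre ≈(397,233), on the white ring rim (centre ≈(396,226)); the arm was still settling, so I'll measure again at rest with segmentation.

Emit:
{"name": "arm_command", "arguments": {
  "dp": [
    [0, 0, 0],
    [0, 0, 0],
    [0, 0, 0]
  ],
  "turn": [0, 0, 0]
}}

```text
time_s: 2.02
tool_pos: [536.8, 13.0, 231.3]
orientation: [-0.0, 0.309, 0.951, -0.0]
ft_force: [-0.2, 0.1, -0.8]
gripper_width: 85.5
grasp_force: 0.0
```

```bash
cat >> h.py <<'E'
def blob(name,guess,lo,hi):
    st=read_state(); im=vision.get_image(name); h=cv2.cvtColor(im,cv2.COLOR_RGB2HSV)
    m=cv2.morphologyEx(cv2.inRange(h,lo,hi),cv2.MORPH_CLOSE,np.ones((3,3)))
    n,l,s,c=cv2.connectedComponentsWithStats(m); k=[i for i in range(1,n) if s[i,4]>60]
    i=min(k,key=lambda i:np.hypot(*(c[i]-guess))); pts=np.argwhere(l==i)[:,::-1].astype(np.float32)
    return st,im,c[i],s[i],cv2.minAreaRect(pts)
E
python3 - <<'E'
from h import *
st,im,c,s,r=blob('wrist',(317,186),(100,120,30),(130,255,255))
cv2.imwrite('pics/w2.png',im[:,:,::-1])
print(st['tool_pos'],st['orientation'],st['qvel'].round(3),c,s,r)
b=cv2.boxPoints(r); b=b[np.argsort(b[:,1])]
t,u=b[:2].mean(0),b[2:].mean(0)
print(t,u,pix2w('wrist',t,83,st),pix2w('wrist',u,83,st),pix2w('wrist',t,94,st),pix2w('wrist',u,94,st))
E
```

```text
[536.76270539  13.01978832 231.29091835] [-1.05812969e-04  3.08942846e-01  9.51080589e-01 -1.40417393e-04] [-0.003 -0.003  0.004 -0.     0.001 -0.001] [320.02421053 182.94210526] [ 307  144   28   82 1900] ((320.2537841796875, 184.66319274902344), (26.192646026611328, 81.14073181152344), 2.4895529747009277)
[322.01605 144.13112] [318.49152 225.19527] [505.8  40.7  83. ] [572.3 -11.8  83. ] [504.5  41.4  94. ] [568.5  -9.   94. ]
```

Emit:
{"name": "arm_command", "arguments": {
  "dp": [
    [-1, 2.5, 45],
    [-1, 2.5, 90],
    [-1, 2.5, 130],
    [-1, 2.5, 150],
    [-1, 2.5, 157],
    [-1, 2.5, 157],
    [-1, 2.5, 157]
  ],
  "turn": [0.04, 0.04, 0.04, 0.04, 0.04, 0.04, 0.04]
}}

```text
time_s: 2.95
tool_pos: [540.5, 15.2, 75.5]
orientation: [0.001, 0.327, 0.945, 0.0]
ft_force: [0.7, -0.5, 1.3]
gripper_width: 85.3
grasp_force: 0.0
```

Emit:
{"name": "arm_command", "arguments": {
  "dp": [
    [0, 0, 0],
    [0, 0, 0],
    [0, 0, 0],
    [0, 0, 0],
    [0, 0, 0],
    [0, 0, 0]
  ],
  "turn": [0, 0, 0, 0, 0, 0],
  "hand": 1,
  "squeeze": 40
}}

```text
time_s: 3.7
tool_pos: [539.6, 15.6, 74.4]
orientation: [0.0, 0.327, 0.945, -0.0]
ft_force: [-0.6, -0.2, 0.7]
gripper_width: 23.2
grasp_force: 45.1
```

Emit:
{"name": "arm_command", "arguments": {
  "dp": [
    [0, 0, -35],
    [0, 0, -75],
    [30, 25, -90],
    [65, 55, -90],
    [105, 87, -90],
    [145, 120, -90],
    [185, 153, -90],
    [213, 176, -75],
    [213, 176, -30],
    [213, 176, 10],
    [213, 176, 25],
    [213, 176, 25]
  ],
  "turn": [0, 0, 0, 0, 0, 0, 0, 0, 0, 0, 0, 0]
}}

```text
time_s: 5.2
tool_pos: [480.1, 285.2, 48.5]
orientation: [-0.001, 0.327, 0.945, -0.001]
ft_force: [0.4, 0.0, 0.1]
gripper_width: 23.1
grasp_force: 45.0
```

Emit:
{"name": "arm_command", "arguments": {
  "dp": [
    [0, 0, 0],
    [0, 0, 0],
    [0, 0, 0],
    [0, 0, 0]
  ],
  "turn": [0, 0, 0, 0],
  "hand": 0
}}

```text
time_s: 5.7
tool_pos: [481.1, 285.7, 49.8]
orientation: [0.0, 0.327, 0.945, 0.0]
ft_force: [0.6, -0.7, -0.1]
gripper_width: 85.5
grasp_force: 0.0
```

Emit:
{"name": "arm_command", "arguments": {
  "dp": [
    [0, 0, -40],
    [0, 0, -90],
    [0, 0, -140],
    [0, 0, -180],
    [0, 0, -180],
    [0, 0, -180]
  ],
  "turn": [0, 0, 0, 0, 0, 0]
}}

```text
time_s: 6.45
tool_pos: [480.5, 285.5, 228.8]
orientation: [-0.0, 0.327, 0.945, -0.0]
ft_force: [-0.5, 0.1, -0.6]
gripper_width: 85.7
grasp_force: 0.0
```

```bash
python3 - <<'E'
from h import *
st=shot('wrist','w3.png',s=1.25); print(st['tool_pos'],st['time_s'],st['gripper_width'])
shot('top','t3.png',crop=(130,120,500,300),s=2.1)
E
```

```text
[480.54127255 285.45394857 228.84181072] 6.45 85.68904664530092
```

View pics/w3.png

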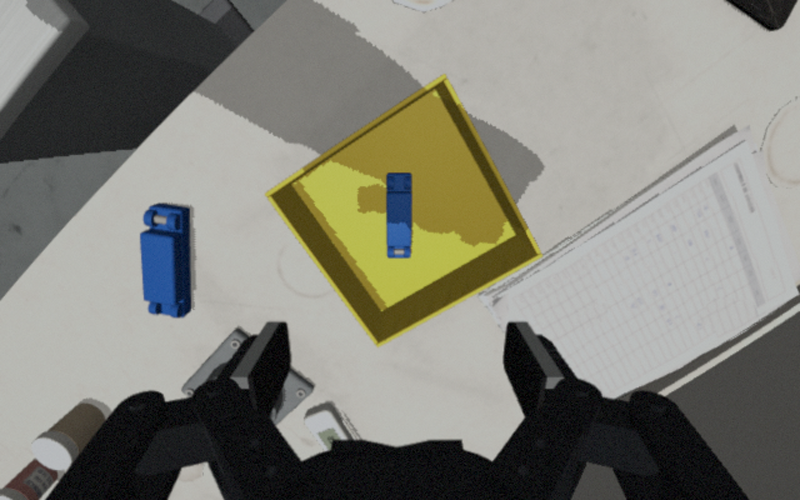

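The link lies flat in the bin at (399,215) and has been released. Next, back over the now empty ring to measure it.

Emit:
{"name": "arm_command", "arguments": {
  "dp": [
    [-35, -30, 0],
    [-71, -59, 0],
    [-107, -89, 0],
    [-142, -118, 0],
    [-178, -148, 0],
    [-213, -177, 0],
    [-213, -177, 0],
    [-213, -177, 0],
    [-213, -177, 0]
  ],
  "turn": [0, 0, 0, 0, 0, 0, 0, 0, 0]
}}

```text
time_s: 7.68
tool_pos: [538.4, 15.9, 228.8]
orientation: [-0.001, 0.326, 0.945, -0.0]
ft_force: [-0.7, 0.5, -0.1]
gripper_width: 85.6
grasp_force: 0.0
```

```bash
python3 - <<'E'
from h import *
st=shot('wrist','w4.png',crop=(230,80,410,260),s=3.3); print(st['tool_pos'],st['orientation'],st['qvel'].round(3))
import pickle; pickle.dump(st,open('s4.pkl','wb'))
E
```

```text
[538.39377644  15.92884961 228.80347328] [-5.79245369e-04  3.26062623e-01  9.45347993e-01 -4.58605644e-05] [ 0.007 -0.004  0.004 -0.002 -0.    -0.002]
```

View pics/w4.png

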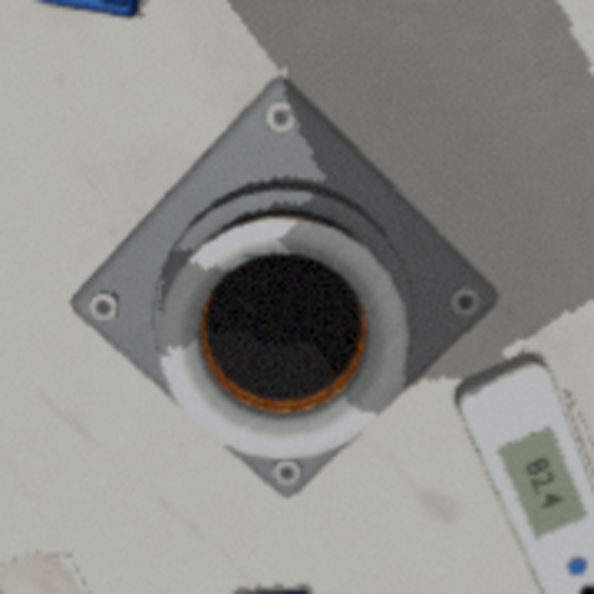

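```bash
python3 - <<'E'
from h import *
import pickle; st=pickle.load(open('s4.pkl','rb'))
f=lambda u,v,z:pix2w('wrist',(230+u/3.3-.35,80+v/3.3-.35),z,st)
print([f(*a,70) for a in((161,339),(411,339),(286,219),(286,459))])
B=[f(*a,12) for a in((281,118),(104,307),(465,302),(287,473))];C=[f(*a,12) for a in((282,72),(72,302),(498,296),(288,496))]
print(np.mean(B,0),np.mean(C,0),C)
E
```

```text
[array([512.8, -15.9,  70. ]), array([561.4,  46.1,  70. ]), array([507.5,  38.3,  70. ]), array([569., -10.,  70.])]
[538.3    13.025  12.   ] [536.525  14.75   12.   ] [array([472.9,  63.5,  12. ]), array([488.8, -48.4,  12. ]), array([584.5,  77.5,  12. ]), array([599.9, -33.6,  12. ])]
```

Emit:
{"name": "arm_command", "arguments": {
  "dp": [
    [-35, -32, 0],
    [-71, -64, 0],
    [-106, -96, 0],
    [-142, -128, 0],
    [-177, -160, 0],
    [-212, -192, 0],
    [-212, -192, 0],
    [-212, -192, 0],
    [-212, -192, 0]
  ],
  "turn": [0, 0, 0, 0, 0, 0, 0, 0, 0]
}}

```text
time_s: 8.85
tool_pos: [587.2, -265.4, 229.6]
orientation: [-0.0, 0.326, 0.945, 0.0]
ft_force: [0.0, 1.1, 0.0]
gripper_width: 85.7
grasp_force: 0.0
```

```bash
python3 - <<'E'
from h import *
s0=read_state(); g=w2pix('wrist',(586,-266.4,66),s0)
st,im,c,s,r=blob('wrist',g,(100,100,30),(130,255,255))
b=im.copy(); cv2.circle(b,(int(c[0]),int(c[1])),3,(255,0,0),-1); cv2.imwrite('pics/w5.png',cv2.resize(b[:,:,::-1],None,fx=1.25,fy=1.25))
print(st['tool_pos'],st['orientation'],g,c,s,r,pix2w('wrist',c,66,st),pix2w('wrist',c,59,st))
E
```

```text
[ 587.16306394 -265.40790306  229.55239659] [-7.02039299e-05  3.25817475e-01  9.45432685e-01  7.93417340e-05] [316.2 181.3] [315.56890244 183.8       ] [ 293  161   46   46 1640] ((315.800048828125, 183.90000915527344), (44.27414321899414, 45.615779876708984), 26.56505012512207) [ 587.8 -268.6   66. ] [ 589.2 -269.8   59. ]
```

View pics/w5.png

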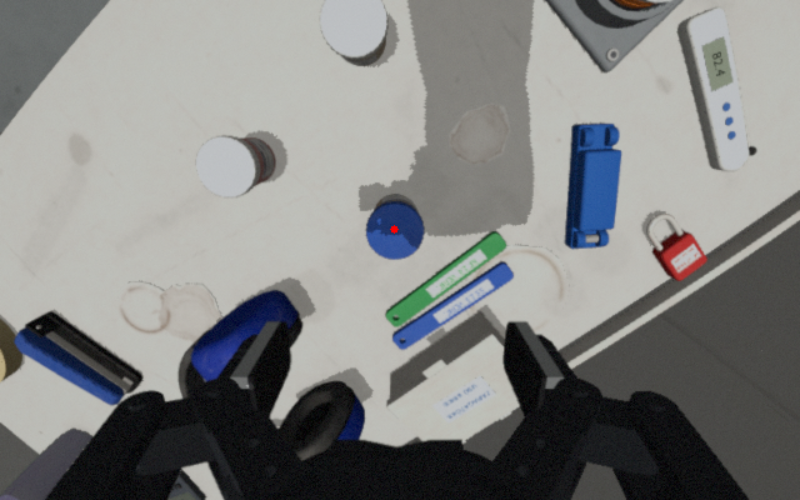

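The blue lid is centred at (394,230), i.e. (588,-269) mm; the pens and headphones are clear of the fingers.

Emit:
{"name": "arm_command", "arguments": {
  "dp": [
    [-2.6, -2, 45],
    [-2.6, -2, 90],
    [-2.6, -2, 135],
    [-2.6, -2, 170],
    [-2.6, -2, 190],
    [-2.6, -2, 195.5],
    [-2.6, -2, 195.5],
    [-2.6, -2, 195.5]
  ],
  "turn": [0, 0, 0, 0, 0, 0, 0, 0]
}}

```text
time_s: 9.9
tool_pos: [588.8, -270.6, 35.3]
orientation: [0.001, 0.327, 0.945, -0.0]
ft_force: [0.2, 0.2, -0.6]
gripper_width: 85.4
grasp_force: 0.0
```

Emit:
{"name": "arm_command", "arguments": {
  "dp": [
    [0, 0, 0],
    [0, 0, 0],
    [0, 0, 0],
    [0, 0, 0],
    [0, 0, 0],
    [0, 0, 0]
  ],
  "turn": [0, 0, 0, 0, 0, 0],
  "hand": 1,
  "squeeze": 80
}}

```text
time_s: 10.65
tool_pos: [588.5, -270.7, 34.9]
orientation: [0.001, 0.327, 0.945, -0.0]
ft_force: [-1.1, 0.5, 5.1]
gripper_width: 48.3
grasp_force: 81.7
```

Emit:
{"name": "arm_command", "arguments": {
  "dp": [
    [0, 0, -30],
    [0, 0, -70],
    [0, 0, -100],
    [0, 0, -120],
    [0, 0, -120],
    [0, 0, -120],
    [0, 0, -120]
  ],
  "turn": [0, 0, 0, 0, 0, 0, 0]
}}

```text
time_s: 11.52
tool_pos: [587.1, -269.9, 152.1]
orientation: [-0.001, 0.327, 0.945, 0.0]
ft_force: [-0.7, -0.4, -0.5]
gripper_width: 48.4
grasp_force: 82.4
```

```bash
python3 - <<'E'
from h import *
st=shot('wrist','w6.png',s=1.25); print(st['tool_pos'],st['orientation'],st['gripper_width'])
# expected pot points if it is as at grasp (pot bottom at tcp z-34, axis on TCP)
p=st['tool_pos']
for dz in(-34,32): print(w2pix('wrist',p+[0,0,dz],st)*1.25)
E
```

```text
[ 587.07995535 -269.88017884  152.10541488] [-1.32701085e-03  3.26809135e-01  9.45089393e-01  2.60941498e-04] 48.42036981709007
[397.25  291.125]
[397.375 369.   ]
```

View pics/w6.png

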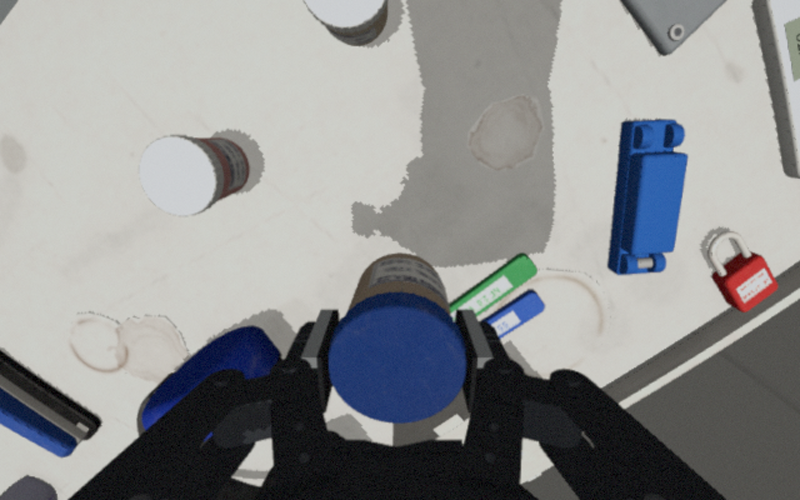

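The pot is held upright by its lid (lid spans u 328–467, rear edge v≈422; body's far bottom edge v≈253). Working out its offset along tool x.

```bash
python3 - <<'E'
from h import *
st=read_state(); p=np.array(st['tool_pos']); a=2*np.arctan2(.94509,.32681); X=np.array([np.cos(a),np.sin(a),0])
for ox in(-4,0,4,8):
  for s in(0,3): print(ox,s,w2pix('wrist',p+X*(ox-25)+[0,0,32+s],st)[1]*1.25,w2pix('wrist',p+X*(ox+23)+[0,0,-34+s],st)[1]*1.25)
E
```

```text
-4 0 433.25 256.375
-4 3 439.375 258.375
0 0 425.0 248.75
0 3 431.0 250.625
4 0 416.5 241.0
4 3 422.5 242.75
8 0 407.875 233.125
8 3 413.75 234.875
```

Emit:
{"name": "arm_command", "arguments": {
  "dp": [
    [20, 18, 0],
    [50, 45, 0],
    [82, 74, 0],
    [115, 103, 0],
    [148, 133, 0],
    [180, 162, 0],
    [205, 184, 0],
    [215, 193, 0],
    [215, 193, 0],
    [215, 193, 0],
    [215, 193, 0]
  ],
  "turn": [0, 0, 0, 0, 0, 0, 0, 0, 0, 0, 0]
}}

```text
time_s: 12.95
tool_pos: [538.3, 13.1, 153.7]
orientation: [0.0, 0.328, 0.945, -0.0]
ft_force: [-0.1, 0.4, -1.1]
gripper_width: 48.3
grasp_force: 82.4
```

```bash
python3 - <<'E'
from h import *
for i in range(2):
  st=shot('wrist','w7.png'); print(st['tool_pos'],st['orientation'],st['ft_force'])
p=st['tool_pos']; q=st['orientation']; M=R.from_quat([q[1],q[2],q[3],q[0]]).as_matrix()
print((M.T@(np.array([537.6,14.3,p[2]])-p)).round(1))
E
```

```text
[538.32956394  13.1263446  153.66241789] [ 6.73212055e-05  3.27540225e-01  9.44837221e-01 -1.49376818e-04] [-0.09936941  0.3510276  -1.14049953]
[538.25046929  13.23096215 153.64823871] [ 1.51450134e-05  3.27494623e-01  9.44853035e-01 -1.18893934e-04] [ 0.58502106 -0.73132356 -0.21867456]
[ 1.2  0.4 -0. ]
```

Emit:
{"name": "arm_command", "arguments": {
  "dp": [
    [1.2, 0.4, 20],
    [1.2, 0.4, 40],
    [1.2, 0.4, 52],
    [1.2, 0.4, 60],
    [1.2, 0.4, 66],
    [1.2, 0.4, 66],
    [1.2, 0.4, 66]
  ],
  "turn": [0, 0, 0, 0, 0, 0, 0]
}}

```text
time_s: 13.92
tool_pos: [537.7, 15.3, 88.3]
orientation: [0.0, 0.327, 0.945, 0.0]
ft_force: [1.3, 0.6, -0.3]
gripper_width: 48.6
grasp_force: 82.4
```

Emit:
{"name": "arm_command", "arguments": {
  "dp": [
    [0, 0, 3],
    [0, 0, 6],
    [0, 0, 9],
    [0, 0, 12],
    [0, 0, 12],
    [0, 0, 12]
  ],
  "turn": [0, 0, 0, 0, 0, 0]
}}

```text
time_s: 14.68
tool_pos: [537.6, 15.3, 76.0]
orientation: [0.0, 0.327, 0.945, 0.0]
ft_force: [-0.5, 1.0, 3.2]
gripper_width: 48.1
grasp_force: 82.5
```

Emit:
{"name": "arm_command", "arguments": {
  "dp": [
    [0, 0, 3],
    [0, 0, 6],
    [0, 0, 9],
    [0, 0, 10],
    [0, 0, 10],
    [0, 0, 10],
    [0, 0, 10]
  ],
  "turn": [0, 0, 0, 0, 0, 0, 0]
}}

```text
time_s: 15.55
tool_pos: [537.7, 15.2, 66.2]
orientation: [0.0, 0.327, 0.945, 0.0]
ft_force: [0.5, -0.3, 7.5]
gripper_width: 48.7
grasp_force: 82.8
```

```bash
python3 - <<'E'
from h import *
F=[]
for i in range(4):
  st=read_state(); F.append(st['ft_force']); vision.get_image('top')
print(st['tool_pos'],np.mean(F,0),st['grasp_force'])
p=st['tool_pos']
st=shot('scene','sc7.png',crop=(270,170,390,260),s=5)
E
```

```text
[537.71881427  15.22253934  66.17830421] [0.34360366 0.03598288 7.38140585] 82.8226375579834
```

View pics/sc7.png

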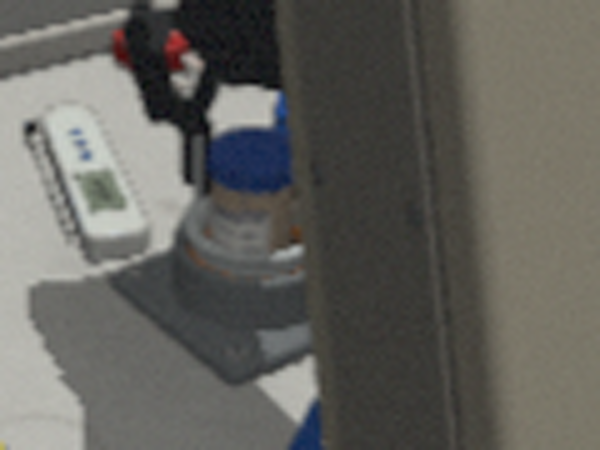

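A sliver of orange still shows at (205,265) and the force reads 7.4 N, so I'll press a bit further.

Emit:
{"name": "arm_command", "arguments": {
  "dp": [
    [0, 0, 1],
    [0, 0, 2.5],
    [0, 0, 2.5],
    [0, 0, 2.5],
    [0, 0, 2.5],
    [0, 0, 2.5]
  ],
  "turn": [0, 0, 0, 0, 0, 0]
}}

```text
time_s: 16.55
tool_pos: [537.8, 15.2, 63.8]
orientation: [0.001, 0.327, 0.945, 0.0]
ft_force: [-0.4, 1.2, 8.4]
gripper_width: 48.3
grasp_force: 83.0
```

```bash
python3 - <<'E'
from h import *
F=[]
for i in range(8):
  st=read_state(); F.append(st['ft_force']); vision.get_image('top')
print(st['tool_pos'],np.mean(F,0),st['grasp_force'],st['time_s'])
st=shot('scene','sc8.png',crop=(285,185,345,250),s=9)
EOF
E
```

```text
[537.79102253  15.20702123  63.8422261 ] [-0.82106558  0.38764641  8.15773527] 82.95554280281067 16.9Traceback (most recent call last):
  File "<stdin>", line 7, in <module>
NameError: name 'EOF' is not defined
```

View pics/sc8.png

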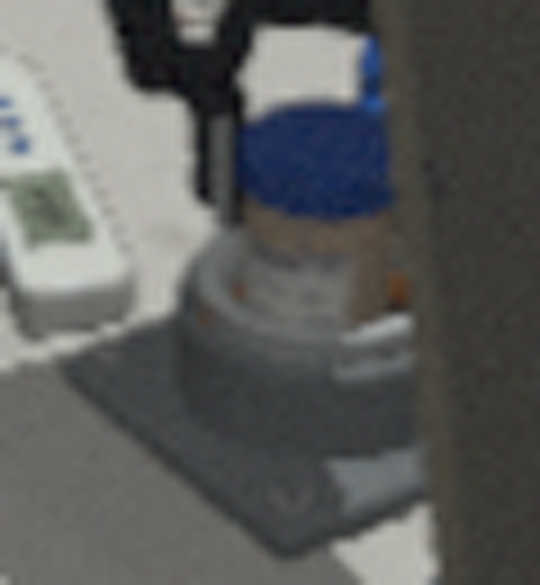

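Emit:
{"name": "arm_command", "arguments": {
  "dp": [
    [0, 0, 1],
    [0, 0, 1.3],
    [0, 0, 1.3],
    [0, 0, 1.3],
    [0, 0, 1.3],
    [0, 0, 1.3]
  ],
  "turn": [0, 0, 0, 0, 0, 0]
}}

```text
time_s: 17.75
tool_pos: [537.8, 15.2, 62.8]
orientation: [0.001, 0.327, 0.945, -0.0]
ft_force: [-1.8, 0.9, 9.9]
gripper_width: 48.1
grasp_force: 83.4
```

```bash
python3 - <<'E'
from h import *
F=[]
for i in range(8):
  st=read_state(); F.append(st['ft_force']); vision.get_image('top')
print(st['tool_pos'],np.mean(F,0),st['grasp_force'],st['time_s'])
E
```

```text
[537.85764457  15.1393241   62.8241645 ] [-1.40167394  0.39900683  9.95306078] 83.40126872062683 18.1
```

The force now rises 1.8 N/mm instead of 0.33, so the ring has reached its bottom stop. Handing in.

```bash
python3 -c "
from plant import order
print(order.job_done())"
```

```text
the job is handed in; nothing more can be done
None
```

I handed the job in at about 18 s (no verdict came back): the broken link is lying in the bin, and the gripper is still holding the blue-lidded pot in the ring, pressed down close to the bottom stop with about 10 N.

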